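# Set a padlock on the sloped engraving rest and start the engraver

## Task

Lay the brass padlock gently, without dropping it, flat on the engraving machine's narrow sloped rest: shackle pointing straight up the slope, foot of the body up against the yellow stop, body centred across the bar, and let go of it. Then push the red start plunger all the way in and let it spring back out, with the padlock staying in place. Leave everything else on the bench where it is.

Things in the scene. Friction and masses are not known exactly. Their poses are not given: they have to be found in the camera images.
- brass_padlock: the padlock to engrave: brass body 50 (x) x 46 (y) x 22 mm (z), steel shackle of 8 mm bar, 36 mm wide overall, standing out 32 mm beyond the body's +x face. It starts lying flat on the table. Origin: centre of the underside of the brass body; x points towards the shackle, y across the width (grip the 46 mm width), z up
- brass_padlock_center (a point): centre of the brass body, 11 mm above its underside; same axes as the padlock
- brass_padlock_bow (a point): outer end of the padlock's shackle bow, 57 mm from the body's centre along the padlock's x
- engraver: fixed grey engraving machine, base 240 x 270 x 50 mm high: sloped rest at its left, black sloped console with red plunger 130 mm to the right of it. A 40 mm column at its back left (x 135, y 52 mm) carries a head (y -20 to 72 mm), top 335 mm up, front at x 60 mm; its spindle (x 78 mm) ends 238 mm up. Origin: on the table below the rest; x to the machine's back, y left, z up
- rest: sloped rest: steel bar 30 mm wide, 10 thick, about 120 mm above the table, rising 30 degrees to the machine's back; yellow stop 30 wide, 6 thick, 12 mm high across its lower end; 22 mm wide pedestal below, open space at both sides. Origin: middle of the stop's inner face on the bar's top surface; x up the slope (surface 0 to 86 mm), y left, z square out of the surface
- plunger (a joint): travel of the sprung red start plunger in m: 0 fully out, 0.016 fully in; it takes about 10 N to push it home and it springs back when let go
- plunger_top (a point): centre of the top of the plunger's red cap, 36 mm in diameter; its z points out of the console along the plunger's travel (leaning 30 degrees from vertical, parallel to the rest's z); push against z
- blue_padlock: padlock of the same shape and size as the brass one, with a blue body; lies flat on the table; leave alone. Origin: centre of the underside of its body
- lock_cylinder: small brass and steel door-lock cylinder, 65 x 17 x 33 mm, bystander
- screwdriver: screwdriver lying on the table, bystander
- brush: brush lying on the table, bystander
- spray_can: blue can, 52 mm diameter, 150 mm tall, upright, bystander
- mug: white mug, 80 mm diameter, 90 mm tall, bystander
There are look-alikes about, which are no part of the job. Leave any green, purple or turquoise look-alike of the brass_padlock alone.

How it is judged:
On the way, in this order (a step that is already met when the one before it is completed fails the run):
1. the brass padlock lies seated on the sloped rest and has been let go (x of brass_padlock_center in the frame of rest between 0.019 and 0.031 m and y of brass_padlock_center in the frame of rest between -0.007 and 0.007 m and z of brass_padlock_center in the frame of rest between 0.006 and 0.016 m and angle between the z axis of brass_padlock and the z axis of rest, either way round below 0.1 rad and angle between the x axis of brass_padlock and the x axis of rest, either way round below 0.14 rad and x of brass_padlock_bow in the frame of rest above 0.06 m and contact force between brass_padlock and the fingers below 0.1 N and linear speed of brass_padlock below 0.02 m/s), for 0.3 s.
2. the plunger is pushed fully in (over 14 of its 16 mm) while the padlock lies seated (all of step 1 and value of joint plunger above 0.014 m), for 0.1 s.
At the end, for the whole second after the job is handed in: The brass padlock lies on the rest: flat on it within 0.1 rad, shackle up the slope and straight within 0.14 rad, its foot within 6 mm of the stop, centred across the bar within 7 mm, released and at rest; the plunger is out again (less than 3 mm in) (all of step 1 and value of joint plunger below 0.003 m); the robot touches nothing.
It fails at once if the brass padlock is dropped (faster than 0.6 m/s while out of the fingers) (linear speed of brass_padlock above 0.6 m/s and contact force between brass_padlock and the fingers below 0.1 N).
It fails at once if another loose thing on the bench is moved more than 30 mm (distance of any of blue_padlock, lock_cylinder, screwdriver, brush, spray_can, mug from where it was at the start of the episode above 0.03 m).
It also fails if it takes over 45 s, if anything falls off the work surface, if the arm or the gripper's body presses on something with over 40 N, if the wrist force passes 120 N, or if a joint passes its speed limit or range.

## Robot

A 6-joint arm with a two-finger parallel gripper is mounted at the origin on the work surface. World frame = base frame: x ahead of the robot, y to its left, z up, the work surface at z = 0. Lengths are in m, angles in rad, forces in N, time in s.
With the tool pointing down it reaches from about 0.275 to 0.75 m from the base axis. Payload 10.2 kg.
Tool frame: the origin (TCP) lies at the very end of the fingers, on their centre line; the grasp point (between the pads) lies 19 mm behind it; x points along the fingers, z is the direction in which the jaws open and shut, and the axes are right-handed (so a half turn about x gives the same grasp; the last joint's range is limited). The gripper opens to 85 mm and grips with 20 to 120 N. Pads are 22 mm wide; open, the fingers measure 114 mm over their backs; the gripper's body (76 mm by 85 mm) begins 54 mm behind the grasp point. The pads swing forward as they close: fully open they stand 13 mm farther back than shut.
Start: joints at [1.058, 0.313, 1.498, -0, 1.331, -0.223], TCP at [0.15, 0.503, 0.231] pointing down, gripper open.
Joint ranges: [-2.94, 2.94], [-0.97, 2.17], [0.19, 2.56], [-1.23, 4.37], [0.02, 3.11], [-2.88, 2.88]. Speed limits (rad/s): [2.39, 2.39, 3.01, 3.14, 3.14, 3.14].

## Interface

Orientations are given as a unit quaternion [x, y, z, w].
In Python, from rig import bot gives the robot as it stands.
- The arm moves only by the tool step_arm, never from a script. Its arguments are lists of equal length, an entry for each row: "translation": the shift along the world's x, y, z in units of 30 mm (1.0 is 30 mm), a list of three; "yaw": the turn about the world's z in units of 5 degrees (1.0 is 5 degrees); "grip": the closure, from -1 (fully open) to 1 (shut). A call has 1 to 10 rows; each row shifts and turns the commanded pose from where the row before left it; what a row does not reach is not made up. A row lasts 1/10 s, in which the tool goes at most 50 mm and 8.59 degrees, less where a joint would pass 70% of its speed; a pose out of reach is approached as far as the arm can. A call is refused whole if a number of a shift passes 1 or a number of a turn 1, either way. A call with a gripper value outside its range is refused whole. The fingers move at their own pace and stop on an object; "squeeze" is the grip in N (left out, the last holds). Time passes only in rows, so rows that do not move let the fingers close. It gives the time, the measured TCP pose, the force and the opening at its end, in the units of the state.
- bot.sense(): the state, without advancing time (a new reading comes with each control period).
- bot.grab_frame(name): name is "scene" or "top"; returns the picture (400x640x3 uint8, red, green, blue); there is no depth.
- bot.camera_info(name): a dict with "intrinsics" (3x3 intrinsics, pixels), "pose" (4x4, takes a point from camera to world coordinates). Camera axes: x right, y down, z forward; pixel columns grow to the right and rows downward; lengths in m; the calibration is good to about 2 mm. A picture is of the moment at which its call begins. camera_info takes no time and is no camera call.
- bot.job_done(): hands the job in, once; it reports no verdict.
The state is a dict: "time": time; "q": joint angles; "qvel": joint speeds; "joint_torque": joint torques, N m; "tcp_pos": TCP position; "orientation": TCP orientation; "wrist_force": force on the tool from outside, world axes, zero at the start; "torque": the same for the moment, N m; "gripper_width": finger opening in m.
Only numpy, scipy, OpenCV 4.12 (cv2) and the standard library are available. Lean on these libraries where they do the work, as an engineer would, in place of code of your own. Each camera call takes 0.05 s, during which the arm holds its last target. There are 200 camera calls.

## Working session

There is one attempt and no reset: what is moved stays moved. The work goes in short steps, Python scripts to look and compute and a tool call to move; the robot and the scene stay as the last step left them, time stands still between calls to the robot, and variables do not carry over. Pictures are saved under pics/ and viewed, about 8 in all and at most 12, crops included, and the job is handed in when it is done.

Besides the shell and the picture viewer there is one more tool, called after "Call:" in YAML: its name, and indented under it one key for each argument. step_arm: Moves the arm, as the interface text tells. Its arguments: {"type":"object","properties":{"translation":{"type":"array","items":{"type":"array","items":{"type":"number"}}},"yaw":{"type":"array","items":{"type":"number"}},"grip":{"type":"array","items":{"type":"number"}},"squeeze":{"type":"number"}},"required":["translation","yaw","grip"]}

```bash
mkdir -p pics; ls
python3 - <<'E'
from rig import bot
import cv2,numpy as np
for n in("scene","top"):
    cv2.imwrite(f"pics/{n}0.png",bot.grab_frame(n)[:,:,::-1]); c=bot.camera_info(n); print(n,np.round(c["intrinsics"],1).tolist(),np.round(c["pose"],4).tolist())
s=bot.sense();print(s["tcp_pos"],s["orientation"],s["gripper_width"],s["time"])
E
```

```text
pics
scene [[403.5, 0.0, 323.0], [0.0, 403.5, 198.5], [0.0, 0.0, 1.0]] [[-0.6291, 0.4428, -0.6389, 1.3296], [0.777, 0.3837, -0.4991, 0.5996], [0.0242, -0.8104, -0.5854, 0.8479], [0.0, 0.0, 0.0, 1.0]]
top [[402.3, 0.0, 319.2], [0.0, 402.3, 193.9], [0.0, 0.0, 1.0]] [[-0.01, -0.9847, 0.1739, 0.3448], [-0.9997, 0.0137, 0.0202, -0.0355], [-0.0223, -0.1736, -0.9846, 1.1885], [0.0, 0.0, 0.0, 1.0]]
[0.14992625 0.50291015 0.23081199] [-0.42274919  0.56729548  0.42241066  0.5665935 ] 0.08561893567397698 0.1
```

View pics/scene0.png

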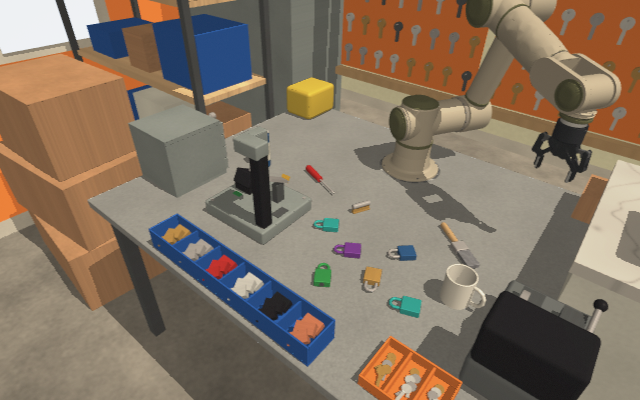

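View pics/top0.png

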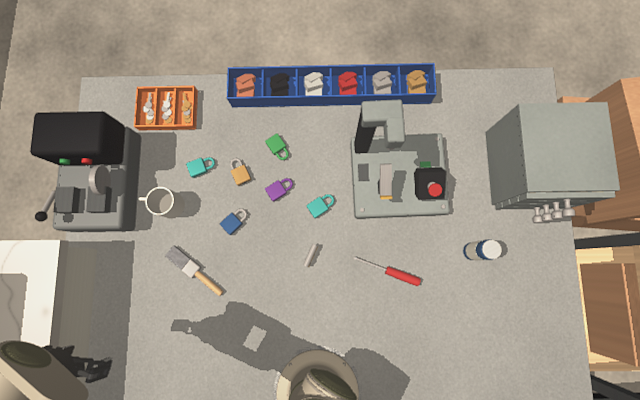

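Both views show the same layout. Candidates that could be mistaken for the brass padlock (top view):
- teal (200,167) and teal (320,206)
- green (277,147)
- purple (279,189)
- blue (233,222)
- brass-coloured bin parts (245,85) and (417,82)
- lock cylinder (313,255)

By the description I choose the brass body at (241,173), which is (372,277) in the scene view. Next I check it in a close crop.

```bash
cat > h.py <<'E'
from rig import bot
import cv2,numpy as np
def ray(n,px):
    c=bot.camera_info(n);K=np.array(c["intrinsics"]);T=np.array(c["pose"])
    return T[:3,3],T[:3,:3]@np.linalg.solve(K,[px[0],px[1],1.])
def onz(n,px,z):
    o,d=ray(n,px);return o+d*(z-o[2])/d[2]
def tri(p,q):   # scene px p, top px q
    o,d=ray("scene",p);a,b=ray("top",q)
    s=np.linalg.lstsq(np.c_[d,-b],a-o,rcond=None)[0];A=o+s[0]*d;B=a+s[1]*b
    return (A+B)/2,np.linalg.norm(A-B)
def proj(n,P):
    c=bot.camera_info(n);K=np.array(c["intrinsics"]);T=np.linalg.inv(np.array(c["pose"]))
    v=K@(T[:3,:3]@P+T[:3,3]);return v[:2]/v[2]
def blobs(im,lo,hi,amin=15):
    m=cv2.inRange(cv2.cvtColor(im,cv2.COLOR_RGB2HSV),lo,hi)
    n,l,st,ce=cv2.connectedComponentsWithStats(m)
    return m,[(st[i].tolist(),ce[i],l==i) for i in range(1,n) if st[i][4]>=amin]
E
python3 - <<'E'
from h import *
im=cv2.imread("pics/top0.png")[:,:,::-1];sc=cv2.imread("pics/scene0.png")[:,:,::-1]
for n,i,(x0,x1,y0,y1) in(("top",im,(180,460,90,240)),("scene",sc,(200,420,120,300))):
    for nm,lo,hi in(("brass",(8,90,60),(24,255,255)),("yellow",(20,130,100),(35,255,255)),("redlo",(0,150,80),(7,255,255)),("redhi",(173,120,80),(180,255,255))):
        for st,c,l in blobs(i,lo,hi,6)[1]:
            if x0<c[0]<x1 and y0<c[1]<y1:
                r=cv2.minAreaRect(np.argwhere(l)[:,::-1].astype(np.float32)); print(n,nm,st,np.round(c,1),np.round(r[0],1),np.round(r[1],1),round(r[2],1))
a=cv2.resize(im[145:205,210:270],(400,400),interpolation=cv2.INTER_CUBIC)
b=cv2.resize(im[130:220,350:440],(400,400),interpolation=cv2.INTER_CUBIC)
cv2.imwrite("pics/crop1.png",np.hstack([a,b])[:,:,::-1])
E
```

```text
top brass [231, 165, 20, 20, 257] [240.3 174.5] [240.3 174.5] [17.1 15.4] 66.0
top brass [380, 196, 13, 3, 36] [385.8 197. ] [386. 197.] [12.  2.] 0.0
top yellow [382, 198, 7, 1, 7] [385. 198.] [385. 198.] [6. 0.] 180.0
top redlo [428, 183, 14, 14, 142] [434.9 189.6] [435.  189.5] [12.  13.4] 45.0
top redhi [340, 94, 8, 1, 8] [343.5  94. ] [343.5  94. ] [7. 0.] 180.0
scene brass [281, 174, 9, 7, 37] [285.2 176.5] [285.1 176.3] [8.5 4. ] 26.6
scene brass [352, 205, 18, 9, 82] [360.3 209.2] [360.3 209.3] [ 4.5 17.4] 74.1
scene brass [363, 267, 19, 19, 273] [372.1 275.4] [371.9 275.9] [17.1 17.5] 11.3
scene yellow [282, 174, 5, 3, 11] [283.9 175.4] [284. 175.] [2. 4.] 90.0
scene redlo [306, 165, 16, 17, 108] [313.3 172.8] [313.8 172.8] [19.1  5.7] 45.0
scene redlo [207, 255, 30, 23, 368] [221.2 266.3] [220.4 265.7] [17.9 26.9] 54.5
```

View pics/crop1.png

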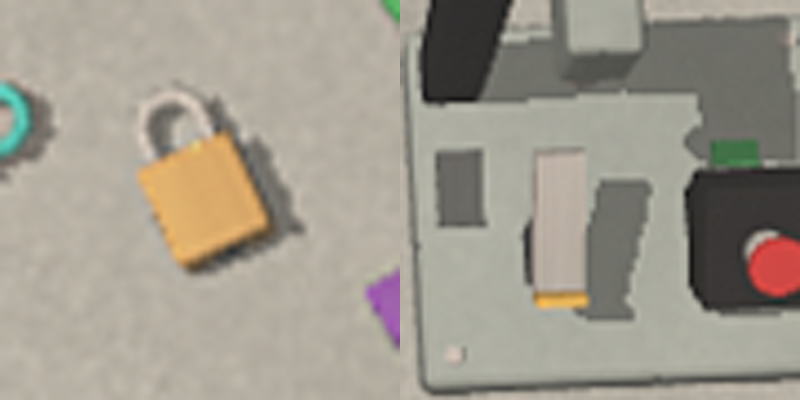

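The crop confirms the brass padlock: body at about (240,174) in the top view, shackle towards (237,160). The rest's yellow stop is at (385.5,197), its bar runs up to about (386,164), and the red cap is at (435,189.5). Now the poses.

Run:
```python
from h import *
im=cv2.imread("pics/top0.png")[:,:,::-1].copy();sc=cv2.imread("pics/scene0.png")[:,:,::-1]
print("stop tri",tri((285.2,176.3),(385.5,197.0)))
for z in(.115,.12,.125,.13): print(z,np.round(onz("top",(385.5,197),z),4))
# padlock body top face z=.022
m,B=blobs(im,(8,90,60),(24,255,255),100)
l=[l for st,c,l in B if abs(c[0]-240)<4][0]
P=np.array([onz("top",p,.022)[:2]*1000 for p in np.argwhere(l)[:,::-1]],np.float32)
print("body",cv2.minAreaRect(P),P.mean(0))
for p in((240.3,174.5),(236.5,160)): print(onz("top",p,.015))
print("scene body",onz("scene",(372.1,275.4),.016), tri((372.1,275.4),(240.3,174.5)))
# engraver base colour
for p in((360,205),(370,140),(340,205),(386,180),(460,200),(372,172)): print(p,im[p[1],p[0]])
d=im.astype(int);m=((d[:,:,1]-d[:,:,0]>=4)*255).astype(np.uint8);m[:,:340]=0;m[:,465:]=0;m[:110]=0;m[230:]=0
m=cv2.morphologyEx(m,cv2.MORPH_OPEN,np.ones((3,3)))
c=max(cv2.findContours(m,0,cv2.CHAIN_APPROX_NONE)[0],key=cv2.contourArea)[:,0]
print(cv2.boundingRect(c))
P=np.array([onz("top",p,.05)[:2]*1000 for p in c],np.float32);print("base",cv2.minAreaRect(P))
for nm,s in(("left",(c[:,0]<358)&(c[:,1]>155)&(c[:,1]<205)),("front",(c[:,1]>205)&(c[:,0]>365)&(c[:,0]<440)),("right",(c[:,0]>440)&(c[:,1]>150)&(c[:,1]<205))):
    v=cv2.fitLine(P[s],cv2.DIST_HUBER,0,.01,.01).ravel();print(nm,s.sum(),np.round(v,3),np.degrees(np.arctan2(v[1],v[0])))
# bar edges per row
for r in range(166,197,3):
    print(r,[int(x) for x in im[r,374:398].astype(int)[:,0]-im[r,374:398].astype(int)[:,1]])
```

```text
stop tri (array([ 0.52245932, -0.19151619,  0.12261424]), np.float64(0.0010407396636390978))
0.115 [ 0.5234 -0.1922  0.115 ]
0.12 [ 0.5226 -0.1915  0.12  ]
0.125 [ 0.5217 -0.1907  0.125 ]
0.13 [ 0.5209 -0.19    0.13  ]
body ((612.9091796875, 223.11053466796875), (52.70615005493164, 45.87839126586914), 23.832015991210938) [612.81757 223.15643]
[0.61446257 0.22480817 0.015     ]
[0.65952532 0.23742873 0.015     ]
scene body [0.61727747 0.22565596 0.016     ] (array([0.61497279, 0.22483358, 0.01354311]), np.float64(0.0006894574017001998))
(360, 205) [174 174 162]
(370, 140) [46 44 43]
(340, 205) [185 178 166]
(386, 180) [188 176 166]
(460, 200) [186 179 167]
(372, 172) [174 175 162]
(420, 161, 11, 7)
base ((629.4891357421875, -319.3834228515625), (29.490520477294922, 17.876367568969727), 89.09257507324219)Traceback (most recent call last):
  File "<stdin>", line 20, in <module>
cv2.error: OpenCV(4.12.0) /io/opencv/modules/imgproc/src/linefit.cpp:50: error: (-215:Assertion failed) count > 0 in function 'fitLine2D_wods'
```

Run:
```python
from h import *
im=cv2.imread("pics/top0.png")[:,:,::-1].copy()
d=im.astype(int);m=((d[:,:,0]-d[:,:,1]<=3)*255).astype(np.uint8);m[:,:340]=0;m[:,465:]=0;m[:110]=0;m[230:]=0
m=cv2.morphologyEx(m,cv2.MORPH_OPEN,np.ones((3,3)))
c=max(cv2.findContours(m,0,cv2.CHAIN_APPROX_NONE)[0],key=cv2.contourArea)[:,0]
print(cv2.boundingRect(c))
P=np.array([onz("top",p,.05)[:2]*1000 for p in c],np.float32)
for nm,s in(("left",(c[:,0]<362)&(c[:,1]>155)&(c[:,1]<205)),("front",(c[:,1]>200)&(c[:,0]>365)&(c[:,0]<440)),("right",(c[:,0]>440)&(c[:,1]>150)&(c[:,1]<205))):
    if s.sum()<5: print(nm,s.sum());continue
    v=cv2.fitLine(P[s],cv2.DIST_HUBER,0,.01,.01).ravel();print(nm,s.sum(),np.round(v,3),np.degrees(np.arctan2(v[1],v[0])))
for r in range(163,200,3):
    a=d[r,374:400,0]-d[r,374:400,1]; k=np.where(a>=7)[0]+374; print(r,k.min() if len(k) else None,k.max() if len(k) else None)
```

```text
(350, 110, 100, 109)
left 49 [ 9.99000e-01  3.30000e-02  5.90840e+02 -1.08242e+02] 1.9197134
front 74 [ 2.60000e-02 -1.00000e+00  4.79865e+02 -2.68157e+02] -88.511536
right 54 [ 1.00000e+00  2.70000e-02  5.87370e+02 -3.77105e+02] 1.5312058
163 None None
166 380 391
169 380 391
172 380 391
175 380 391
178 380 391
181 380 391
184 380 391
187 380 390
190 380 391
193 380 391
196 380 392
199 381 391
```

Run:
```python
from h import *
from scipy.spatial.transform import Rotation as R
s=bot.sense();r=R.from_quat(s["orientation"]).as_matrix();print(np.round(r,3),"jaw angle",np.degrees(np.arctan2(r[1,2],r[0,2])),s["q"])
for row in(147,150,139): print(row,[np.round(onz("top",(386,row),z)[:2],3).tolist() for z in(.24,.335)])
for z in(.12,.13,.14,.15): print("cap",z,np.round(onz("top",(434.9,189.5),z),4))
im=cv2.imread("pics/top0.png")[:,:,::-1]
m,B=blobs(im,(8,90,150),(24,255,255),100)
for st,c,l in B:
    if abs(c[0]-240)<5: print(cv2.minAreaRect(np.array([onz("top",p,.022)[:2]*1000 for p in np.argwhere(l)[:,::-1]],np.float32)))
```

```text
[[-0.001 -0.958  0.286]
 [-0.001  0.286  0.958]
 [-1.     0.    -0.001]] jaw angle 73.39903546291924 [ 1.05761430e+00  3.13376958e-01  1.49833204e+00 -3.65980616e-05
  1.33098526e+00 -2.23431716e-01]
147 [[0.626, -0.18], [0.598, -0.165]]
150 [[0.618, -0.18], [0.591, -0.165]]
139 [[0.646, -0.181], [0.616, -0.166]]
cap 0.12 [ 0.5412 -0.3244  0.12  ]
cap 0.13 [ 0.5393 -0.3217  0.13  ]
cap 0.14 [ 0.5375 -0.319   0.14  ]
cap 0.15 [ 0.5357 -0.3163  0.15  ]
((613.8297729492188, 224.31234741210938), (48.60370635986328, 44.38983154296875), 24.848901748657227)
```

Call:
step_arm:
  translation:
    - [1, -0.6, 0]
    - [1, -0.6, 0]
    - [1, -0.6, 0]
    - [1, -0.6, 0]
    - [1, -0.6, 0]
    - [1, -0.6, 0]
    - [1, -0.6, 0]
    - [1, -0.6, 0]
    - [1, -0.6, 0]
    - [1, -0.6, 0]
  yaw: [0.82, 0.82, 0.82, 0.82, 0.82, 0.82, 0.82, 0.82, 0.82, 0.82]
  grip: [-1, -1, -1, -1, -1, -1, -1, -1, -1, -1]
  squeeze: 30

```text
time: 1.1
tcp_pos: [0.4511, 0.3221, 0.231]
orientation: [-0.595, 0.382, 0.595, 0.382]
wrist_force: [-0.1, -0.2, 0.3]
gripper_width: 0.085
```

Call:
step_arm:
  translation:
    - [1, -0.6, -0.4]
    - [1, -0.6, -0.8]
    - [1, -0.6, -0.8]
    - [1, -0.6, -0.8]
    - [1, -0.6, -0.8]
    - [0.47, -0.3, -0.4]
    - [0, 0, 0]
  yaw: [0, 0, 0, 0, 0, 0, 0]
  grip: [-1, -1, -1, -1, -1, -1, -1]

```text
time: 1.8
tcp_pos: [0.6144, 0.2223, 0.1084]
orientation: [-0.593, 0.385, 0.595, 0.383]
wrist_force: [-0.2, 0.1, -0.1]
gripper_width: 0.0857
```

```bash
cat >> h.py <<'E'
from scipy.spatial.transform import Rotation as R
def st():
    s=bot.sense();r=R.from_quat(s["orientation"]).as_matrix()
    print("t",round(s["time"],2),"tcp",np.round(s["tcp_pos"],4),"jaw",round(np.degrees(np.arctan2(r[1,2],r[0,2])),2),"F",np.round(s["wrist_force"],1),"w",round(s["gripper_width"],4));return s
E
python3 -c "
from h import *
st()"
```

```text
t 1.8 tcp [0.6144 0.2223 0.1084] jaw 114.26 F [-0.2  0.1 -0.1] w 0.0857
```

Call:
step_arm:
  translation:
    - [0, 0.06, -0.8]
    - [0, 0, -0.8]
    - [0, 0, -0.8]
    - [0, 0, -0.6]
    - [0, 0, -0.35]
    - [0, 0, -0.15]
    - [0, 0, 0]
  yaw: [0, 0, 0, 0, 0, 0, 0]
  grip: [-1, -1, -1, -1, -1, -1, -1]

```text
time: 2.5
tcp_pos: [0.6141, 0.2262, 0.0067]
orientation: [0.594, -0.383, -0.594, -0.383]
wrist_force: [0.2, -0.5, 0.1]
gripper_width: 0.0855
```

Call:
step_arm:
  translation:
    - [0, 0, 0]
    - [0, 0, 0]
    - [0, 0, 0]
    - [0, 0, 0]
    - [0, 0, 0]
    - [0, 0, 0]
    - [0, 0, 0]
    - [0, 0, 0]
  yaw: [0, 0, 0, 0, 0, 0, 0, 0]
  grip: [1, 1, 1, 1, 1, 1, 1, 1]

```text
time: 3.3
tcp_pos: [0.6147, 0.2259, 0.0072]
orientation: [0.595, -0.383, -0.594, -0.383]
wrist_force: [0.5, -1.4, 5.0]
gripper_width: 0.0453
```

```bash
python3 -c "
from h import *
st()
a=bot.grab_frame('scene')
b=bot.grab_frame('top')
cv2.imwrite('pics/g1.png',np.hstack([cv2.resize(x,(400,400),interpolation=cv2.INTER_CUBIC) for x in (a[235:315,330:410],b[135:215,200:280])])[:,:,::-1])"
```

```text
t 3.3 tcp [0.6147 0.2259 0.0072] jaw 114.4 F [ 0.5 -1.4  5. ] w 0.0453
```

View pics/g1.png

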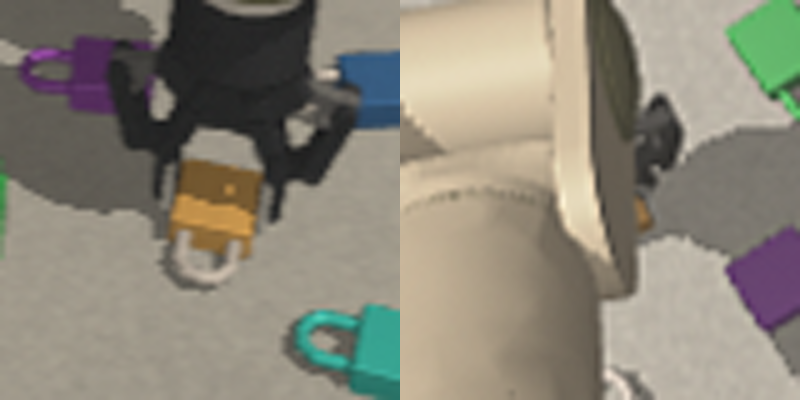

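Call:
step_arm:
  translation:
    - [0, 0, 0]
    - [0, 0, 0]
    - [0, 0, -0.1]
    - [0, 0, -0.05]
    - [0, 0, 0]
    - [0, 0, 0]
    - [0, 0, 0]
    - [0, 0, 0]
    - [0, 0, 0]
  yaw: [0, 0, 0, 0, 0, 0, 0, 0, 0]
  grip: [-0.3, -0.3, -0.3, -0.3, 1, 1, 1, 1, 1]

```text
time: 4.3
tcp_pos: [0.614, 0.2259, 0.0016]
orientation: [-0.594, 0.383, 0.594, 0.383]
wrist_force: [-0.3, 0.0, -2.8]
gripper_width: 0.0456
```

Call:
step_arm:
  translation:
    - [0, 0, 0.1]
    - [0, 0, 0.3]
    - [0, 0, 0.5]
    - [0, 0, 0.7]
    - [0, 0, 0.8]
    - [0, 0, 0.8]
    - [0, 0, 0]
  yaw: [0, 0, 0, 0, 0, 0, 0]
  grip: [1, 1, 1, 1, 1, 1, 1]

```text
time: 5.0
tcp_pos: [0.616, 0.2263, 0.1027]
orientation: [0.596, -0.381, -0.592, -0.385]
wrist_force: [0.3, 0.9, -2.8]
gripper_width: 0.0452
```

```bash
python3 -c "
from h import *
st()
a=bot.grab_frame('scene')
cv2.imwrite('pics/g2.png',cv2.resize(a[195:315,310:430],(600,600),interpolation=cv2.INTER_CUBIC)[:,:,::-1])"
```

```text
t 5.0 tcp [0.616  0.2263 0.1027] jaw 114.4 F [ 0.3  0.9 -2.8] w 0.0452
```

View pics/g2.png

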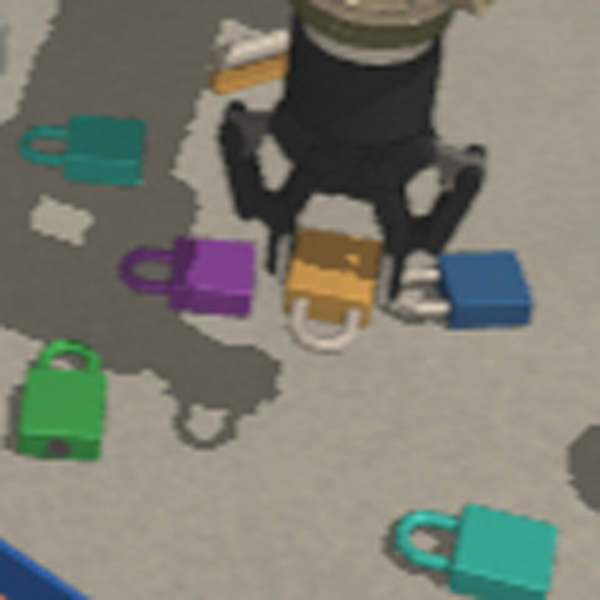

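Held level by the width (opening 45 mm). Next I carry it to above the rest, in front of the head and below the spindle.

Call:
step_arm:
  translation:
    - [-0.3, -0.8, 0.5]
    - [-0.3, -1, 0.5]
    - [-0.3, -1, 0.5]
    - [-0.3, -1, 0.5]
    - [-0.3, -1, 0.5]
    - [-0.3, -1, 0.5]
    - [-0.3, -1, 0.25]
    - [-0.3, -1, 0]
    - [0, -1, 0]
    - [0, -1, 0]
  yaw: [-0.5, -0.5, -0.5, -0.5, -0.5, -0.5, -0.5, -0.5, -0.5, -0.06]
  grip: [1, 1, 1, 1, 1, 1, 1, 1, 1, 1]

```text
time: 6.05
tcp_pos: [0.5414, -0.0691, 0.1943]
orientation: [-0.506, 0.494, 0.507, 0.493]
wrist_force: [0.2, -0.2, -3.1]
gripper_width: 0.0451
```

Call:
step_arm:
  translation:
    - [0, -1, 0]
    - [0, -1, 0]
    - [0, -1, 0]
    - [0, -0.7, 0]
    - [0, -0.3, 0]
    - [0, 0, 0]
    - [0, 0, 0]
  yaw: [0, 0, 0, 0, 0, 0, 0]
  grip: [1, 1, 1, 1, 1, 1, 1]

```text
time: 6.75
tcp_pos: [0.542, -0.1871, 0.1949]
orientation: [-0.507, 0.493, 0.507, 0.493]
wrist_force: [-0.1, 0.3, -3.4]
gripper_width: 0.0451
```

```bash
python3 -c "
from h import *
st()"
```

```text
t 6.75 tcp [ 0.542  -0.1871  0.1949] jaw 91.62 F [-0.1  0.3 -3.4] w 0.0451
```

Call:
step_arm:
  translation:
    - [0.05, -0.12, -0.3]
    - [0, 0, -0.3]
    - [0, 0, -0.3]
    - [0, 0, -0.2]
    - [0, 0, 0]
  yaw: [0, 0, 0, 0, 0]
  grip: [1, 1, 1, 1, 1]
  squeeze: 20

```text
time: 7.25
tcp_pos: [0.5432, -0.1913, 0.1611]
orientation: [-0.506, 0.493, 0.508, 0.493]
wrist_force: [0.3, 0.4, -3.0]
gripper_width: 0.0453
```

```bash
python3 -c "
from h import *
st()
a=bot.grab_frame('scene');b=bot.grab_frame('top')
cv2.imwrite('pics/p1.png',np.hstack([cv2.resize(x,(400,400),interpolation=cv2.INTER_CUBIC) for x in (a[120:220,225:325],b[140:220,345:425])])[:,:,::-1])"
```

```text
t 7.25 tcp [ 0.5432 -0.1913  0.1611] jaw 91.6 F [ 0.3  0.4 -3. ] w 0.0453
```

View pics/p1.png

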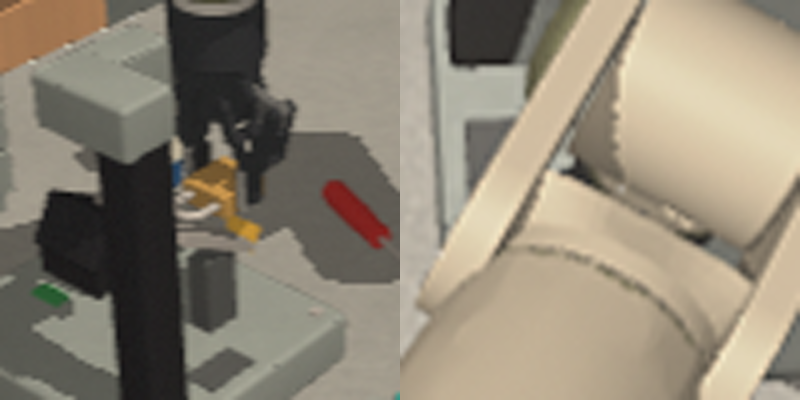

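The scene view shows the padlock level above the bar, its shackle (crop 195,205) towards the column and the yellow stop at crop (240,225). The arm hides it in the top view. I descend slowly and watch the force.

Call:
step_arm:
  translation:
    - [0, 0, -0.1]
    - [0, 0, -0.1]
    - [0, 0, -0.05]
    - [0, 0, 0]
  yaw: [0, 0, 0, 0]
  grip: [1, 1, 1, 1]

```text
time: 7.75
tcp_pos: [0.5435, -0.1917, 0.1546]
orientation: [-0.507, 0.493, 0.507, 0.493]
wrist_force: [-0.0, 0.3, -2.9]
gripper_width: 0.0454
```

Call:
step_arm:
  translation:
    - [0, 0, -0.1]
    - [0, 0, -0.05]
    - [0, 0, 0]
  yaw: [0, 0, 0]
  grip: [1, 1, 1]

```text
time: 8.05
tcp_pos: [0.5438, -0.1918, 0.1508]
orientation: [0.507, -0.493, -0.507, -0.493]
wrist_force: [-2.0, 0.9, 2.5]
gripper_width: 0.0456
```

Call:
step_arm:
  translation:
    - [0, 0, -0.1]
    - [0, 0, -0.1]
    - [0, 0, 0]
  yaw: [0, 0, 0]
  grip: [1, 1, 1]

```text
time: 8.35
tcp_pos: [0.5433, -0.1918, 0.1441]
orientation: [-0.507, 0.493, 0.507, 0.493]
wrist_force: [-4.4, -0.4, 2.6]
gripper_width: 0.0454
```

Call:
step_arm:
  translation:
    - [0, 0, -0.1]
    - [0, 0, -0.1]
    - [0, 0, 0]
  yaw: [0, 0, 0]
  grip: [1, 1, 1]

```text
time: 8.65
tcp_pos: [0.5435, -0.1918, 0.1382]
orientation: [-0.507, 0.493, 0.507, 0.493]
wrist_force: [-4.2, -0.9, 3.2]
gripper_width: 0.0455
```

Call:
step_arm:
  translation:
    - [0, 0, -0.07]
    - [0, 0, -0.06]
    - [0, 0, 0]
  yaw: [0, 0, 0]
  grip: [1, 1, 1]

```text
time: 8.95
tcp_pos: [0.5436, -0.1919, 0.1353]
orientation: [0.507, -0.493, -0.507, -0.493]
wrist_force: [-6.8, 0.2, 9.4]
gripper_width: 0.0454
```

```bash
python3 -c "
from h import *
st()
a=bot.grab_frame('scene')
cv2.imwrite('pics/p2.png',cv2.resize(a[145:195,255:305],(500,500),interpolation=cv2.INTER_CUBIC)[:,:,::-1])"
```

```text
t 8.95 tcp [ 0.5436 -0.1919  0.1353] jaw 91.6 F [-6.8  0.2  9.4] w 0.0454
```

View pics/p2.png

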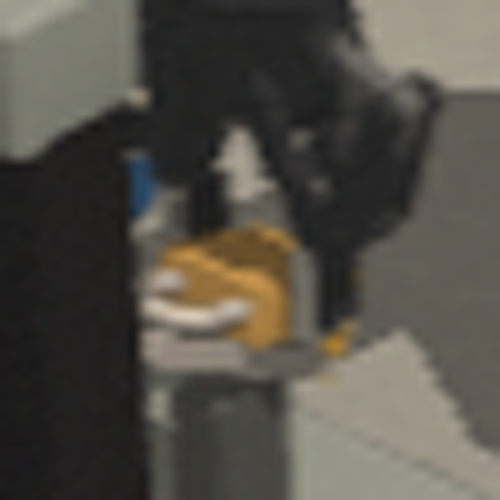

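The padlock now tilts with the slope and its shackle points up the bar; the stop is at crop (335,345). I continue down.

Call:
step_arm:
  translation:
    - [0, 0, -0.05]
    - [0, 0, -0.04]
    - [0, 0, 0]
  yaw: [0, 0, 0]
  grip: [1, 1, 1]

```text
time: 9.3
tcp_pos: [0.5435, -0.1919, 0.133]
orientation: [0.507, -0.493, -0.507, -0.493]
wrist_force: [-9.5, 1.5, 13.7]
gripper_width: 0.0453
```

Call:
step_arm:
  translation:
    - [0, 0, -0.04]
    - [0, 0, 0]
  yaw: [0, 0]
  grip: [1, 1]

```text
time: 9.5
tcp_pos: [0.5435, -0.1919, 0.1318]
orientation: [0.507, -0.493, -0.507, -0.493]
wrist_force: [-9.3, 0.9, 13.8]
gripper_width: 0.0453
```

Call:
step_arm:
  translation:
    - [0, 0, -0.04]
    - [0, 0, -0.03]
    - [0, 0, 0]
  yaw: [0, 0, 0]
  grip: [1, 1, 1]

```text
time: 9.8
tcp_pos: [0.5435, -0.1919, 0.1298]
orientation: [0.507, -0.493, -0.507, -0.493]
wrist_force: [-10.0, 0.3, 13.1]
gripper_width: 0.0452
```

Call:
step_arm:
  translation:
    - [0, 0, -0.04]
    - [0, 0, -0.03]
    - [0, 0, 0]
  yaw: [0, 0, 0]
  grip: [1, 1, 1]

```text
time: 10.1
tcp_pos: [0.5436, -0.1919, 0.1279]
orientation: [0.507, -0.493, -0.507, -0.493]
wrist_force: [-11.4, 1.4, 16.2]
gripper_width: 0.0456
```

Call:
step_arm:
  translation:
    - [-0.03, 0, -0.015]
    - [-0.03, 0, -0.015]
    - [0, 0, 0]
  yaw: [0, 0, 0]
  grip: [1, 1, 1]

```text
time: 10.4
tcp_pos: [0.5435, -0.1919, 0.1278]
orientation: [0.509, -0.492, -0.505, -0.494]
wrist_force: [-1.5, 3.5, 16.3]
gripper_width: 0.0457
```

Call:
step_arm:
  translation:
    - [-0.03, 0, -0.015]
    - [-0.03, 0, -0.015]
    - [0, 0, 0]
  yaw: [0, 0, 0]
  grip: [1, 1, 1]

```text
time: 10.7
tcp_pos: [0.543, -0.1921, 0.1274]
orientation: [0.51, -0.491, -0.504, -0.495]
wrist_force: [4.8, 2.8, 16.3]
gripper_width: 0.0454
```

Call:
step_arm:
  translation:
    - [0.04, 0, 0.02]
    - [0, 0, 0]
    - [0, 0, 0]
    - [0, 0, 0]
    - [0, 0, 0]
    - [0, 0, 0]
  yaw: [0, 0, 0, 0, 0, 0]
  grip: [1, 1, 0, -0.3, -0.6, -0.6]

```text
time: 11.3
tcp_pos: [0.5412, -0.1915, 0.1246]
orientation: [-0.507, 0.493, 0.507, 0.493]
wrist_force: [-0.9, -0.5, -0.3]
gripper_width: 0.0684
```

```bash
python3 -c "
from h import *
st()
a=bot.grab_frame('scene')
cv2.imwrite('pics/p3.png',cv2.resize(a[145:195,255:305],(500,500),interpolation=cv2.INTER_CUBIC)[:,:,::-1])"
```

```text
t 11.3 tcp [ 0.5412 -0.1915  0.1246] jaw 91.6 F [-0.9 -0.5 -0.3] w 0.0684
```

View pics/p3.png

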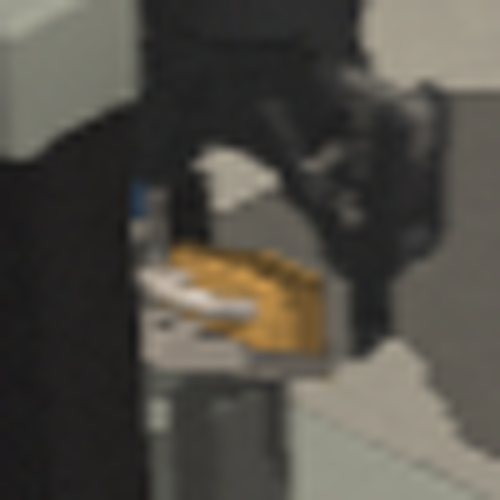

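Call:
step_arm:
  translation:
    - [0, 0, 0.2]
    - [0, 0, 0.5]
    - [0, 0, 0.7]
    - [0, 0, 0.8]
    - [0, -0.6, 0.3]
    - [0, -1, 0]
    - [0, -1, 0]
    - [0, -1, 0]
    - [0, -0.75, 0]
    - [0, 0, 0]
  yaw: [0, 0, 0, 0, 0, 0, 0, 0, 0, 0]
  grip: [-0.6, -0.6, -0.6, -0.6, -0.6, -0.6, -0.6, 1, 1, 1]

```text
time: 12.35
tcp_pos: [0.5407, -0.3246, 0.1999]
orientation: [0.506, -0.494, -0.506, -0.494]
wrist_force: [0.4, 0.1, 0.6]
gripper_width: 0.0252
```

```bash
python3 -c "
from h import *
st()
a=bot.grab_frame('scene');b=bot.grab_frame('top')
cv2.imwrite('pics/p4.png',np.hstack([cv2.resize(x,(400,400),interpolation=cv2.INTER_CUBIC) for x in (a[140:200,250:310],b[140:220,345:425])])[:,:,::-1])"
```

```text
t 12.35 tcp [ 0.5407 -0.3246  0.1999] jaw 91.43 F [0.4 0.1 0.6] w 0.0252
```

View pics/p4.png

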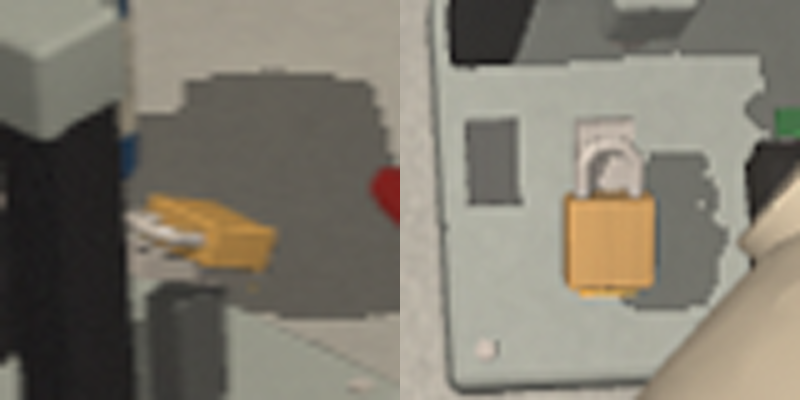

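```bash
cat > chk.py <<'E'
from h import *
def check():
    y=np.radians(1.6);O=np.array([.5274,-.1915,.118])
    ex=np.array([np.cos(y)*.866,np.sin(y)*.866,.5]);ey=np.array([-np.sin(y),np.cos(y),0]);ez=np.cross(ex,ey)
    C=np.array([[a,b,c] for a in(0,.05) for b in(-.023,.023) for c in(0,.022)])
    W=O+C@np.array([ex,ey,ez])
    for n in("top","scene"):
        im=bot.grab_frame(n);p=np.array([proj(n,w) for w in W])
        h=np.zeros(im.shape[:2],np.uint8);cv2.fillConvexPoly(h,cv2.convexHull(p.astype(np.float32)).round().astype(int),255)
        yx=np.argwhere(h)[:,::-1]
        for st_,c,l in blobs(im,(8,90,60),(24,255,255),60)[1]:
            if np.linalg.norm(c-p.mean(0))<15:
                k=np.argwhere(l)[:,::-1].astype(np.float32)
                print(n,"seen",st_,np.round(c,1),"angle",round(cv2.minAreaRect(k)[2],1),"predicted hull",cv2.boundingRect(p.astype(np.float32)),np.round(yx.mean(0),1),"px")
check()
E
python3 chk.py
```

```text
top seen [378, 178, 18, 22, 351] [386.5 188.3] angle 90.0 predicted hull (376, 177, 20, 22) [386.3 187.9] px
scene seen [272, 169, 19, 12, 135] [281.7 174.4] angle 8.1 predicted hull (269, 168, 23, 13) [281.  174.7] px
```

The mask agrees with the predicted seated pose within about 1 px in both views, and the released padlock is at rest. Next is the plunger: I shift so that the leading edge of the fingertips meets the cap centre, then feel down.

Call:
step_arm:
  translation:
    - [-0.32, 0.1, -0.3]
    - [0, 0, -0.5]
    - [0, 0, -0.5]
    - [0, 0, -0.3]
    - [0, 0, 0]
  yaw: [0, 0, 0, 0, 0]
  grip: [1, 1, 1, 1, 1]

```text
time: 13.05
tcp_pos: [0.5315, -0.3182, 0.1512]
orientation: [-0.506, 0.493, 0.508, 0.493]
wrist_force: [0.9, 0.4, -0.3]
gripper_width: -0.0001
```

Call:
step_arm:
  translation:
    - [0, 0, -0.1]
    - [0, 0, -0.1]
    - [0, 0, -0.1]
    - [0, 0, 0]
  yaw: [0, 0, 0, 0]
  grip: [1, 1, 1, 1]

```text
time: 13.45
tcp_pos: [0.5316, -0.3191, 0.1428]
orientation: [-0.507, 0.493, 0.507, 0.493]
wrist_force: [-0.1, -0.6, 0.2]
gripper_width: -0.0004
```

Call:
step_arm:
  translation:
    - [0, -0.05, -0.1]
    - [0, 0, -0.1]
    - [0, 0, -0.05]
    - [0, 0, 0]
  yaw: [0, 0, 0, 0]
  grip: [1, 1, 1, 1]

```text
time: 13.85
tcp_pos: [0.5317, -0.3208, 0.1358]
orientation: [0.507, -0.493, -0.507, -0.493]
wrist_force: [-0.7, 0.4, 2.6]
gripper_width: -0.0003
```

Call:
step_arm:
  translation:
    - [0, 0, -0.07]
    - [0, 0, -0.05]
    - [0, 0, 0]
  yaw: [0, 0, 0]
  grip: [1, 1, 1]

```text
time: 14.15
tcp_pos: [0.5319, -0.3209, 0.1323]
orientation: [0.507, -0.493, -0.507, -0.493]
wrist_force: [0.2, -0.0, 5.3]
gripper_width: 0.0001
```

Call:
step_arm:
  translation:
    - [0.05, 0, -0.087]
    - [0.05, 0, -0.087]
    - [0.05, 0, -0.087]
    - [0, 0, 0]
  yaw: [0, 0, 0, 0]
  grip: [1, 1, 1, 1]

```text
time: 14.55
tcp_pos: [0.5363, -0.3208, 0.1246]
orientation: [0.507, -0.493, -0.507, -0.493]
wrist_force: [-1.9, -0.1, 8.7]
gripper_width: -0.0001
```

Call:
step_arm:
  translation:
    - [0.04, 0, -0.07]
    - [0.03, 0, -0.05]
    - [0, 0, 0]
  yaw: [0, 0, 0]
  grip: [1, 1, 1]

```text
time: 14.85
tcp_pos: [0.5383, -0.3208, 0.1213]
orientation: [0.507, -0.493, -0.507, -0.493]
wrist_force: [-2.4, 1.9, 9.6]
gripper_width: 0.0002
```

Call:
step_arm:
  translation:
    - [0.03, 0, -0.05]
    - [0.03, 0, -0.05]
    - [0, 0, 0]
  yaw: [0, 0, 0]
  grip: [1, 1, 1]

```text
time: 15.15
tcp_pos: [0.5388, -0.321, 0.1207]
orientation: [-0.507, 0.494, 0.507, 0.492]
wrist_force: [-16.1, 5.7, 27.4]
gripper_width: -0.0002
```

```bash
python3 -c "
from h import *
st()
import chk"
```

```text
t 15.15 tcp [ 0.5388 -0.321   0.1207] jaw 91.62 F [-16.1   5.7  27.4] w -0.0002
top seen [378, 178, 18, 22, 351] [386.5 188.3] angle 90.0 predicted hull (376, 177, 20, 22) [386.3 187.9] px
scene seen [272, 169, 19, 12, 132] [281.8 174.4] angle 8.1 predicted hull (269, 168, 23, 13) [281.  174.7] px
```

The force jumped from 10 N to 32 N and the tool stopped moving, so the plunger is home, and the padlock has not moved. I hold 0.2 s, then back out along the axis and up.

Call:
step_arm:
  translation:
    - [0, 0, 0]
    - [0, 0, 0]
    - [-0.1, 0, 0.17]
    - [-0.1, 0, 0.17]
    - [-0.1, 0, 0.17]
    - [-0.1, 0, 0.3]
    - [-0.3, 0, 0.8]
    - [-0.5, 0, 0.8]
    - [-0.5, 0, 0.5]
    - [0, 0, 0]
  yaw: [0, 0, 0, 0, 0, 0, 0, 0, 0, 0]
  grip: [1, 1, 1, 1, 1, 1, 1, 1, 1, 1]

```text
time: 16.25
tcp_pos: [0.4884, -0.3212, 0.2069]
orientation: [0.508, -0.493, -0.506, -0.493]
wrist_force: [0.4, -0.2, -0.8]
gripper_width: 0.0001
```

Call:
step_arm:
  translation:
    - [-0.8, 0, 0.3]
    - [-0.8, 0, 0.3]
    - [-0.8, 0, 0]
    - [-0.8, 0, 0]
    - [-0.5, 0, 0]
    - [0, 0, 0]
  yaw: [0, 0, 0, 0, 0, 0]
  grip: [1, 1, 1, 1, 1, 1]

```text
time: 16.85
tcp_pos: [0.3771, -0.3205, 0.2221]
orientation: [-0.506, 0.493, 0.507, 0.493]
wrist_force: [1.1, 0.4, 0.6]
gripper_width: -0.0
```

```bash
python3 -c "
from h import *
st()
import chk
b=bot.grab_frame('top')
for s,c,l in blobs(b,(0,150,80),(7,255,255),50)[1]: print('red',s,np.round(c,1))
cv2.imwrite('pics/p5.png',cv2.resize(b[120:270,180:460],(784,420),interpolation=cv2.INTER_CUBIC)[:,:,::-1])"
```

```text
t 16.85 tcp [ 0.3771 -0.3205  0.2221] jaw 91.52 F [1.1 0.4 0.6] w -0.0
top seen [378, 178, 18, 22, 351] [386.5 188.3] angle 90.0 predicted hull (376, 177, 20, 22) [386.3 187.9] px
scene seen [272, 169, 19, 12, 129] [281.9 174.4] angle 8.1 predicted hull (269, 168, 23, 13) [281.  174.7] px
red [339, 72, 18, 22, 312] [347.3  82.5]
red [81, 158, 11, 6, 57] [ 86.  160.5]
red [428, 183, 14, 14, 142] [434.9 189.6]
red [386, 267, 22, 13, 143] [395.4 273.1]
```

View pics/p5.png

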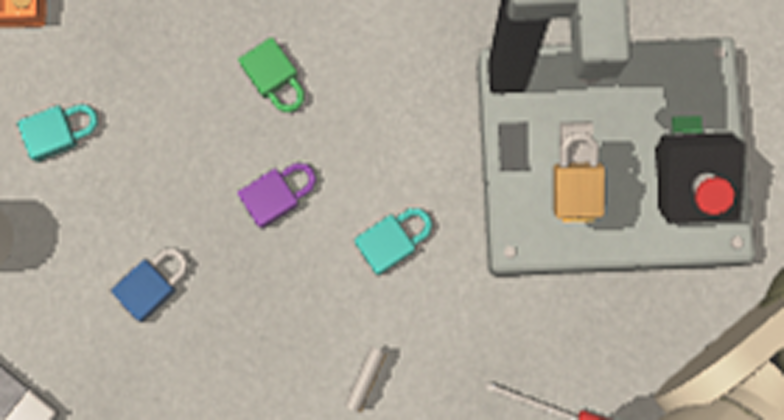

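The red cap is back at its starting pixel (434.9,189.6), the padlock has not moved on the rest, the other things on the bench are where they were, and the arm is clear. I hand the job in.

```bash
python3 -c "
from rig import bot
print(bot.job_done())"
```

```text
the job is handed in; nothing more can be done
None
```

The brass padlock is on the sloped rest and let go, the start plunger has been pushed home and has sprung back, and I handed the job in at about 17 s of the 45 s.

- **Placing:** I gripped the padlock by its 46 mm width and lowered it level onto the bar. The bar tilted it up in the pads to the slope, and I then slid it down against the stop and released it.
- **Plunger:** I pushed the cap along its axis with the closed fingers. The force rose from about 10 N to 32 N and the tool stopped moving, which I took as fully in. Plunger travel itself could only be judged from tool position and force.
- **Last checks:**
  - The padlock's outline matched the predicted seated pose within about 1 pixel (roughly 2–3 mm) in both views, before, during and after the push.
  - The red cap was back at its starting pixel.
  - The small padlocks, lock cylinder and screwdriver looked unmoved in the last top view. The brush, mug and spray can were not checked there.
  - The arm was clear, with about 1 N on the wrist.

No check failed or disagreed. The last sideways slide was stopped by rising force rather than seen; the foot's contact with the stop is inferred from that and the pixel match.

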